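Release a dental cast from its jig and hold it up for inspection

ROBOT

A 6-joint arm with a two-finger parallel gripper is mounted at the origin on the work surface. World frame = base frame: x ahead of the robot, y to its left, z up, the work surface at z = 0. Lengths are in m, angles in rad, forces in N, time in s.
With the tool pointing down it reaches from about 0.375 to 0.9 m from the base axis. Payload 3.1 kg.
Tool frame: the origin (TCP) lies midway between the tips of the shut fingers; the grasp point (between the pads) lies 19 mm behind it; z points along the fingers, y is the line along which they close (so a half turn about z gives the same grasp; the last joint's range is limited). The gripper opens to 85 mm and grips with 20 to 120 N. Pads are 22 mm wide; open, the fingers measure 114 mm over their backs; the gripper's body (76 mm by 85 mm) begins 54 mm behind the grasp point. The pads swing forward as they close: fully open they stand 13 mm farther back than shut.
Start: joints at [1.071, 0.527, 1.433, -0, 1.181, -0.178], TCP at [0.198, 0.593, 0.231] pointing down, gripper open.
Joint ranges: [-3.08, 3.08], [-0.75, 2.2], [0.22, 2.44], [-1.43, 4.57], [0, 2.65], [-2.85, 2.85]. Speed limits (rad/s): [2.79, 2.79, 3.14, 3.14, 3.14, 3.14].

INTERFACE

Orientations are given as a unit quaternion [x, y, z, w].
In Python, from station import manip gives the robot as it stands.
- The arm moves only by the tool step_arm, never from a script. Its argument "targets" is text: rows parted by semicolons, each of 4 numbers parted by spaces: the shift along the tool's x, y, z in mm, then the turn about the tool's z in degrees. A call has 1 to 12 rows; each row is the pose to reach, as a shift and turn from the pose commanded when the call began, along the tool's axes at that moment; what a row does not reach only later rows make up. A row lasts 1/10 s, in which the tool goes at most 50 mm and 8.59 degrees, less where a joint would pass 70% of its speed; a pose out of reach is approached as far as the arm can. A call with a gripper value outside its range is refused whole. "gripper" is the closure, from 0 (fully open) to 1 (shut), set as the call begins (left out, the last holds). The fingers move at their own pace and stop on an object; "squeeze" is the grip in N (left out, the last holds). Time passes only in rows, so rows that repeat a pose let the fingers close. It gives the time, the measured TCP pose, the force, the opening and the grip force at its end, in the units of the state.
- manip.sense(): the state, without advancing time (a new reading comes with each control period).
- manip.snapshot(name): name is "scene" or "top"; returns the picture (384x512x3 uint8, red, green, blue); there is no depth.
- manip.get_calibration(name): a dict with "fov_y" (degrees; the focal length in pixels is half the picture's height over the tangent of half this angle, whatever the lens; pixels are square), "cx", "cy" (the principal point, pixels), "extrinsics" (4x4, takes a point from camera to world coordinates). Camera axes: x right, y down, z forward; pixel columns grow to the right and rows downward; lengths in m; the calibration is good to about 2 mm. A picture is of the moment at which its call begins. get_calibration takes no time and is no camera call.
- manip.sign_off(): hands the job in; it is judged then, once.
Trained networks look in the newest picture that a camera, given by its name, has taken for a name from the list of things; names that differ only in an ending like _2 or _b are one class to them, and where a whole thing is asked for, a point or a joint stands for the part that bears it (a point fixed in the world has none). Each returns a list of dicts, best first, with "p" (0 to 1); they miss things now and then, are a little off and sometimes report something else, mostly with a low value. They report only what shows in the picture. A call takes as long as a camera call. They do not tell look-alikes from the thing itself.
- manip.recognise(camera, query): "position" ([column, row] in pixels, amid what is visible of it).
- manip.masks_of(camera, query): "pixels" (384x512 bool, what is visible of it) and "position" ([column, row] in pixels, amid what is visible of it).
- manip.mark_of(camera, query): "position" ([column, row] in pixels: a listed point, or the origin of a listed thing).
The state is a dict: "t": time; "q": joint angles; "qd": joint speeds; "tau": joint torques, N m; "tcp_pos": TCP position; "tool_rot": TCP orientation; "force": force on the tool from outside, world axes, zero at the start; "ft_torque": the same for the moment, N m; "finger_gap": opening from 0.0 (shut) to 1.0 (fully open); "gripper_force": force on a finger pad.
Only numpy, scipy, OpenCV 4.12 (cv2) and the standard library are available. Lean on these libraries where they do the work, as an engineer would, in place of code of your own. Each camera call takes 0.05 s, during which the arm holds its last target. There are 200 camera calls.

TASK

On this dental bench, drive the jig's release pin fully down with the mallet (not with the fingers, and without hitting the plaster cast), then stand or lay the mallet back down on the bench. Draw the cast up out of the jig and tip it to about 45 degrees, the end that was next to the pin uppermost and the cast not rolled sideways, so that its underside can be inspected. Finish while still holding it like that, still, in the gripper, its plate at least 12 cm above the bench; leave everything else where it is.

Things in the scene. Friction and masses are not known exactly. Their poses are not given: they have to be found in the camera images.
- jig: Grey plate fixed to the bench, 148 x 68 x 8 mm. Origin: on the bench under the middle of its aluminium well; x towards the pin, z up. Well: inside 76 (x) x 40 (y), floor 8 and rim (6 thick) 26 mm above the bench. Pin block: x 52 to 92, y -20 to 20, 36 high. A steel tongue in the well's pin-end wall reaches 9 mm over the cast's plate and locks it; driving the pin down draws it back.
- pin: Steel release pin, round flat head 18 mm wide, upright in the jig's pin block at jig x = 72, y = 0. Origin: centre of the head's top, 52 mm above the bench at the start. It goes 14 mm straight down to its stop (top then 38 mm above the bench, 2 over the block), resisting with 5 to 7 N, and stays down where it is left.
- cast: Plaster cast of teeth, about 0.18 kg: cream block 50 (x) x 24 (y) mm on a steel plate 72 x 36 x 6, teeth on top. Origin: centre of the plate's underside; x towards its pin end, z up. Plaster 6 to 54 mm, teeth to 63 mm above the origin. It stands on the well's floor, 2 mm play all round, axes as the jig's. Grip the plaster across its 24 mm, above the jig's rim.
- mallet: Mallet, about 0.26 kg, standing by itself on one face of its head, the face to strike with. Head: upright grey cylinder with steel band, 37 mm wide, 56 tall. Wooden handle, level, 16 x 16 mm, along the body's +x from 16 to 130 mm, its axis 32 mm above the lower face. Origin: centre of that lower face; z up. Most of the mass is in the head.
- jar: Bystander, to be left alone: small amber glass jar with a lid, 52 mm across, 50 tall (mm). Origin: underneath it (for the lying tools, along their length), z up.
- spatula: Bystander, to be left alone: metal spatula lying flat, 170 long (mm). Origin: underneath it (for the lying tools, along their length), z up.
- bowl: Bystander, to be left alone: dark rubber mixing bowl, 110 across, 60 tall (mm). Origin: underneath it (for the lying tools, along their length), z up.
- stub: Bystander, to be left alone: plaster cylinder on a grey square foot 55 wide, 50 tall together (mm). Origin: underneath it (for the lying tools, along their length), z up.
- rest: Bystander, to be left alone: grey notched stand, 80 x 50 x 78, carrying a thin steel instrument (one piece, 150 long) (mm). Origin: underneath it (for the lying tools, along their length), z up.
- articulator: Bystander, to be left alone: steel hinged frame with two plaster blocks, 90 x 70 x 72 (94 with its post) (mm). Origin: underneath it (for the lying tools, along their length), z up.
- brush: Bystander, to be left alone: brush lying flat, 160 long (mm). Origin: underneath it (for the lying tools, along their length), z up.
Not all that is in view belongs to the job. What is shaped like the mallet but blue is not meant. Leave any turquoise look-alike of the cast alone.

How it is judged:
On the way, in this order (a step that is already met when the one before it is completed fails the run):
1. the pin is driven down with the mallet, to within 3 mm of its stop (z of pin in the frame of jig below 0.041 m and contact force between mallet and pin above 1 N).
2. the mallet is set down on the bench and let go (contact force between the fingers and mallet below 0.1 N and height (world z) of mallet below 0.03 m and linear speed of mallet below 0.05 m/s), for 0.2 s.
3. the cast is drawn up clear of the jig (height (world z) of cast above 0.05 m), for 0.1 s.
At the end, for the whole second after the job is handed in: The fingers hold the cast still and clear of the jig, plate over 110 mm above the bench, pin end raised 30 to 60 degrees, teeth side up, rolled sideways less than 17 degrees; pin top below 43 mm; mallet at rest on the bench, let go (face centre below 30 mm) (all of step 2 and height (world z) of cast above 0.11 m and contact force between the fingers and cast above 1 N and contact force between cast and jig below 0.1 N and angle between cast's own x axis and vertical between 0.52 and 1.05 rad and angle between cast's own y axis and vertical between 1.27 and 1.87 rad and angle between cast's own z axis and vertical below 1.2 rad and linear speed of cast below 0.03 m/s and angular speed of cast below 0.2 rad/s and z of pin in the frame of jig below 0.043 m); the arm keeps its last pose, push and grip.
It fails at once if the fingers push the pin (contact force between the fingers and pin above 1 N).
It fails at once if the mallet hits the cast (contact force between mallet and cast above 2 N).
It fails at once if a bystander is moved by more than 30 mm (distance of any of jar, spatula, bowl, stub, rest, articulator, brush from where it was at the start of the episode above 0.03 m).
It also fails if it takes over 58 s, if anything falls off the work surface, if the arm or the gripper's body presses on something with over 40 N, if the wrist force passes 120 N, or if a joint passes its speed limit or range.

## Working session

There is one attempt and no reset: what is moved stays moved. The work goes in short steps, Python scripts to look and compute and a tool call to move; the robot and the scene stay as the last step left them, time stands still between calls to the robot, and variables do not carry over. Pictures are saved under pics/ and viewed, at most 13 in all, crops included, and the job is handed in when it is done.

Besides the shell and the picture viewer there is one more tool, called after "Emit:" by a JSON object that holds its "name" and its "arguments", one argument or row to a line. step_arm: Moves the arm, as the interface text tells. Its arguments: {"type":"object","properties":{"targets":{"type":"string"},"gripper":{"type":"number"},"squeeze":{"type":"number"}},"required":["targets"]}

```bash
mkdir -p pics; ls
cat > h.py <<'E'
import numpy as np, cv2
from station import manip
def cal(n):
    c=manip.get_calibration(n); f=192/np.tan(np.radians(c["fov_y"])/2); return f,c["cx"],c["cy"],np.array(c["extrinsics"])
def ray(n,p):
    f,cx,cy,E=cal(n); d=E[:3,:3]@np.array([(p[0]-cx)/f,(p[1]-cy)/f,1]); return E[:3,3],d
def at_z(n,p,z):
    o,d=ray(n,p); return o+d*(z-o[2])/d[2]
def tri(ps):
    A=np.zeros((3,3));b=np.zeros(3)
    for n,p in ps:
        o,d=ray(n,p); d=d/np.linalg.norm(d); M=np.eye(3)-np.outer(d,d); A+=M;b+=M@o
    return np.linalg.solve(A,b)
def proj(n,X):
    f,cx,cy,E=cal(n); c=np.linalg.inv(E)@np.append(X,1); return f*c[0]/c[2]+cx,f*c[1]/c[2]+cy
E
python3 - <<'E'
from h import *
print(manip.sense())
for n in("scene","top"):
    im=manip.snapshot(n); cv2.imwrite(f"pics/{n}0.png",cv2.resize(im[:,:,::-1],(800,600),interpolation=cv2.INTER_CUBIC))
    print(n,cal(n))
    for q in("jig","pin","cast","mallet"):
        for r in manip.mark_of(n,q): print(q,np.round(r["position"],1),round(r["p"],2))
E
```

```text
pics
{'t': 0.0, 'q': array([ 1.07051556e+00,  5.28486069e-01,  1.43389285e+00, -3.01351185e-05,
        1.18139620e+00, -1.78515558e-01]), 'qd': array([-9.10142329e-04, -1.71037849e-03,  2.35506139e-03, -8.77117330e-05,
        2.01251524e-03,  5.21292926e-04]), 'tau': array([ 2.18005291e-03, -4.42355239e+01, -1.78026295e+01, -4.77979017e-05,
        8.31502606e-03, -3.99999500e-08]), 'tcp_pos': array([0.19729312, 0.59229268, 0.2303244 ]), 'tool_rot': array([ 1.60183721e-01,  9.87086615e-01, -1.03362319e-03, -3.50154667e-04]), 'force': array([-0.6257779 , -0.05568633,  1.18480009]), 'ft_torque': array([ 0.00375771, -0.0015531 ,  0.02031502]), 'gripper_force': 0.0, 'finger_gap': 1.0027285832503177}
scene (np.float64(376.2278251963259), 255.88972193453597, 190.52340612323874, array([[-0.05360199,  0.69074756, -0.72110653,  1.36698204],
       [ 0.99853825,  0.03205782, -0.04351615,  0.04310036],
       [-0.00694157, -0.72238501, -0.69145623,  0.82131493],
       [ 0.        ,  0.        ,  0.        ,  1.        ]]))
jig [311.9 198.4] 0.67
pin [323.2 205.1] 0.6
pin [315.5 200.2] 0.44
cast [270.1 189. ] 0.82
cast [259.5 165.8] 0.74
cast [314.6 200.2] 0.58
mallet [236.5 181.1] 0.91
mallet [191.9 195.1] 0.72
mallet [120.8 163.9] 0.67
top (np.float64(373.38875035200056), 257.384192422752, 188.98292357177354, array([[-0.02002476, -0.99731054,  0.07050318,  0.5025851 ],
       [-0.99974731,  0.01925342, -0.01160309,  0.00765157],
       [ 0.01021446, -0.07071771, -0.99744407,  1.16984303],
       [ 0.        ,  0.        ,  0.        ,  1.        ]]))
jig [200.2 204.5] 0.9
jig [106.3 236.8] 0.43
pin [194.5 180.7] 0.56
cast [240.7 215.4] 0.75
cast [197.3 203.9] 0.65
mallet [324.1 197. ] 0.91
mallet [409.8 247.6] 0.64
mallet [279.1 223.8] 0.52
mallet [389.7 222.9] 0.3
```

View pics/scene0.png

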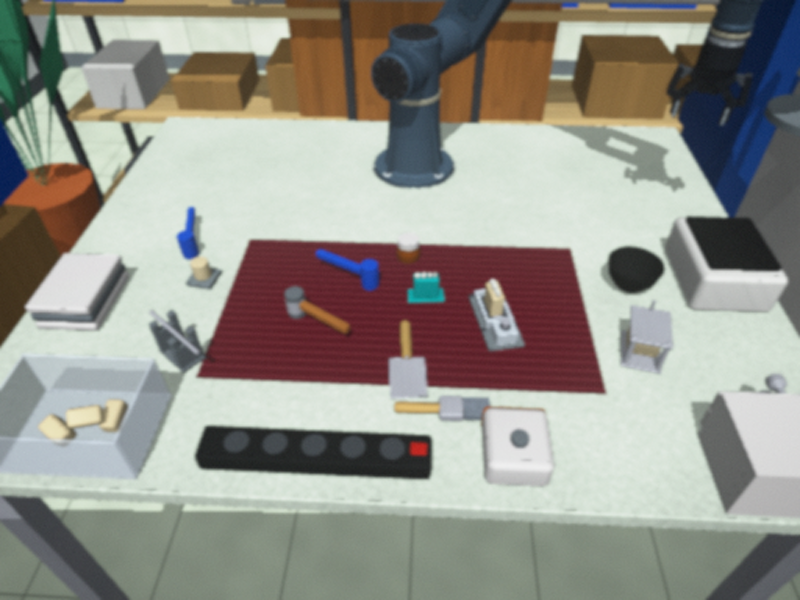

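View pics/top0.png

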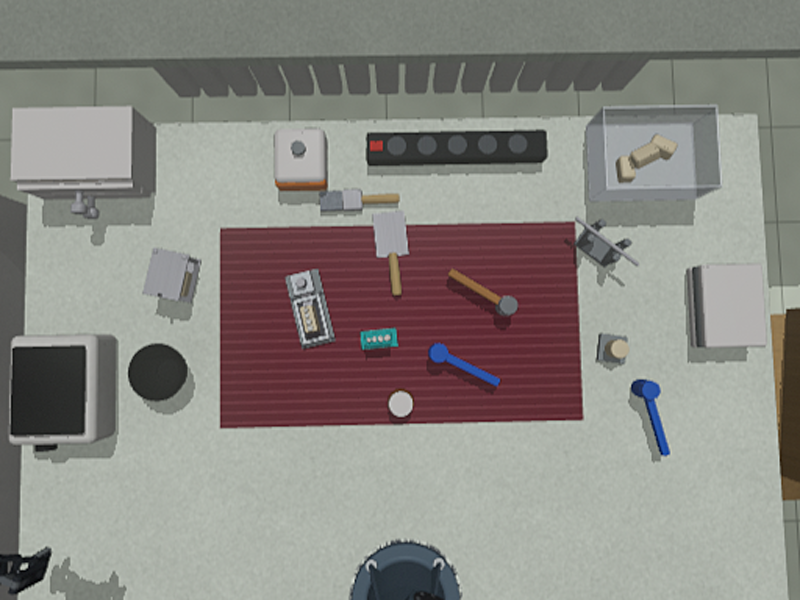

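The scene shows three mallet shapes. The grey one with the wooden handle is at top (324,195) and scene (190,195). The blue ones are at top (280,225) and (410,248). The grey and wood one matches the description. There are two casts: the cream one in the jig at top (197,203) is meant, and the turquoise one at (241,216) is the look-alike. I'll confirm this with an enlarged crop.

Run:
```python
from h import *
t=manip.snapshot("top"); s=manip.snapshot("scene")
np.save("t.npy",t);np.save("s.npy",s)
def crop(im,c,r,w=64,h=48): return cv2.resize(im[r:r+h,c:c+w,::-1],(400,300),interpolation=cv2.INTER_CUBIC)
o=np.vstack([np.hstack([crop(t,170,165),crop(t,280,160)]),np.hstack([crop(s,286,170),crop(s,175,170)])])
cv2.imwrite("pics/crop1.png",o)
for n in("top","scene"):
  for q in("jig","mallet","cast","pin"):
    for r in manip.masks_of(n,q):
        m=r["pixels"].astype(np.uint8); pts=np.argwhere(m)[:,::-1].astype(np.float32)
        print(n,q,round(r["p"],2),len(pts),np.round(r["position"],1),cv2.minAreaRect(pts))
```

```text
top jig 0.78 794 [199.4 190.6] ((198.20590209960938, 196.32354736328125), (48.26458740234375, 23.040882110595703), 75.96376037597656)
top mallet 0.73 337 [310.8 187.5] ((306.9760437011719, 186.48765563964844), (49.64788055419922, 13.011354446411133), 27.255327224731445)
top mallet 0.62 324 [290.4 230.6] ((295.808837890625, 234.48529052734375), (48.53410339355469, 11.661905288696289), 30.963762283325195)
top mallet 0.58 624 [381.3 157.5] ((386.4494323730469, 155.79623413085938), (46.395164489746094, 23.762067794799805), 36.25383758544922)
top mallet 0.56 423 [416.5 257.7] ((420.0779113769531, 264.83990478515625), (51.56916046142578, 15.502664566040039), 65.77225494384766)
top cast 0.74 277 [241.7 212.9] ((242.5, 216.0), (12.0, 23.0), 90.0)
top cast 0.57 257 [198.7 206.8] ((199.2353057861328, 204.44122314453125), (21.828205108642578, 11.884245872497559), 75.96376037597656)
scene jig 0.78 656 [316.3 207.8] ((315.7804870605469, 205.02435302734375), (44.420166015625, 22.2100830078125), 65.224853515625)
scene mallet 0.81 295 [118.7 154.2] ((118.875244140625, 148.81520080566406), (33.135826110839844, 12.777868270874023), 85.03025817871094)
scene mallet 0.71 478 [195.5 195.5] ((200.19033813476562, 202.18954467773438), (46.836997985839844, 18.684526443481445), 35.90972137451172)
scene mallet 0.57 404 [229.4 166.9] ((223.9394073486328, 167.71896362304688), (45.240482330322266, 18.134143829345703), 32.82854461669922)
scene cast 0.75 194 [318.1 193.6] ((314.5, 191.0), (20.0, 11.0), 90.0)
scene cast 0.56 340 [272.3 184.4] ((271.0276184082031, 183.33103942871094), (18.602188110351562, 21.09355354309082), 85.2363510131836)
```

View pics/crop1.png

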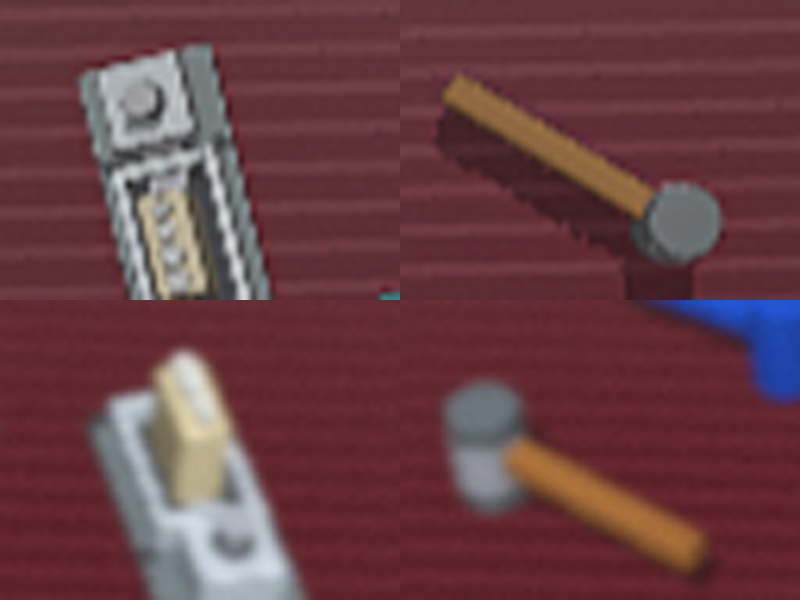

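The crop confirms it. Top left and bottom left show the cream cast in the jig, with the pin at top (192.5,180.6) and scene (322.9,207.3). On the right is the grey-headed wooden mallet, head top at top (325.3,194.8) and scene (188.2,187.2).

Run:
```python
from h import *
P=lambda c,r,X,Y:((X+.5)/6.25-.5+c,(Y+.5)/6.25-.5+r)
pin=tri([("top",P(170,165,143,100)),("scene",P(286,170,234,235))])
head=tri([("top",P(280,160,286,220)),("scene",P(175,170,85,110))])
hend=tri([("top",P(280,160,55,90)),("scene",P(175,170,290,250))])
print("pin",pin,at_z("top",P(170,165,143,100),.052),at_z("scene",P(286,170,234,235),.052))
print("head",head,at_z("top",P(280,160,286,220),.056),at_z("scene",P(175,170,85,110),.056))
print("hend",hend,at_z("top",P(280,160,55,90),.04),at_z("scene",P(175,170,290,250),.04))
# mallet handle centre line from brown pixels, top view at z=.04
t=np.load("t.npy").astype(int)
hsv=cv2.cvtColor(t.astype(np.uint8),cv2.COLOR_RGB2HSV)
m=(hsv[...,0]>8)&(hsv[...,0]<25)&(hsv[...,1]>80)&(hsv[...,2]>90)
sub=np.zeros_like(m); sub[160:208,280:344]=m[160:208,280:344]
p=np.argwhere(sub)[:,::-1].astype(np.float32); print(len(p)); r=cv2.minAreaRect(p); print(r)
W=[at_z("top",b,.04)[:2] for b in cv2.boxPoints(r)]; print(np.round(W,4)); print("handle c",np.mean(W,0))
vx=cv2.fitLine(p,cv2.DIST_L2,0,.01,.01).ravel(); 
a=at_z("top",vx[2:]+20*vx[:2],.04);b=at_z("top",vx[2:]-20*vx[:2],.04); print("handle line",a,b,np.degrees(np.arctan2(*(a-b)[1::-1])))
# cast: cream pixels
for n,box in(("top",(170,165,240,225)),("scene",(300,175,335,215))):
    im=np.load(n[0]+".npy"); h=cv2.cvtColor(im,cv2.COLOR_RGB2HSV); mm=(h[...,0]>12)&(h[...,0]<30)&(h[...,1]>50)&(h[...,2]>110)
    s=np.zeros_like(mm);s[box[1]:box[3],box[0]:box[2]]=mm[box[1]:box[3],box[0]:box[2]]
    q=np.argwhere(s)[:,::-1].astype(np.float32); print(n,len(q),cv2.minAreaRect(q))
    if n=="top":
        r=cv2.minAreaRect(q);W=[at_z("top",b,.062)[:2] for b in cv2.boxPoints(r)];print(np.round(W,4),np.mean(W,0))
mk=max(manip.masks_of("top","jig"),key=lambda r:r["p"])["pixels"]
r=cv2.minAreaRect(np.argwhere(mk)[:,::-1].astype(np.float32));W=np.array([at_z("top",b,.012)[:2] for b in cv2.boxPoints(r)]);print("jig",W.round(4),W.mean(0))
```

```text
pin [0.61180304 0.19040579 0.03968707] [0.61063381 0.1889462  0.052     ] [0.62376879 0.18755423 0.052     ]
head [ 0.56012908 -0.20860246  0.05251057] [ 0.55999911 -0.20832127  0.056     ] [ 0.56382502 -0.20705633  0.056     ]
hend [ 0.62741043 -0.10228631  0.03150876] [ 0.62641332 -0.10077634  0.04      ] [ 0.63535241 -0.10141724  0.04      ]
194
((303.2499694824219, 182.74998474121094), (36.872196197509766, 5.144957542419434), 30.963754653930664)
[[ 0.622  -0.0938]
 [ 0.6353 -0.1022]
 [ 0.5756 -0.1968]
 [ 0.5623 -0.1883]]
handle c [ 0.59879705 -0.14527284]
handle line [ 0.56657625 -0.1964072   0.04      ] [ 0.63133175 -0.09375968  0.04      ] -122.2459042271948
top 28 ((197.28846740722656, 203.9423370361328), (15.689291000366211, 7.648529052734375), 78.69007110595703)
[[0.5608 0.1891]
 [0.5648 0.1668]
 [0.5191 0.1582]
 [0.5151 0.1803]] [0.53995792 0.17359505]
scene 142 ((316.5, 190.5), (21.0, 11.0), 90.0)
jig [[0.6304 0.2303]
 [0.6466 0.1608]
 [0.5004 0.1261]
 [0.4846 0.1951]] [0.5654802 0.1780836]
```

```bash
cat >> h.py <<'E'
from scipy.spatial.transform import Rotation as R
def go(x,y,z,yaw=None):
    "tool-frame shift (mm) and turn (deg) to put TCP at xyz with tool y axis at yaw deg"
    s=manip.sense(); M=R.from_quat(s["tool_rot"]).as_matrix(); d=M.T@(np.array([x,y,z])-s["tcp_pos"])*1000
    c=np.degrees(np.arctan2(M[1,1],M[0,1])); t=0 if yaw is None else -((yaw-c+180)%360-180)
    print("t",round(s["t"],2),"tcp",s["tcp_pos"].round(4),"yaw_y",round(c,1),"q6",s["q"][5].round(2),"F",s["force"].round(1),"gap",round(s["finger_gap"]*85,1),"gf",round(s["gripper_force"],1),"tilt",round(np.degrees(np.arccos(-M[2,2])),2))
    print("shift",d.round(1),"turn",round(t,1))
E
python3 -c "
from h import *
go(.581,-.174,.15,-32)"
```

```text
t 1.05 tcp [0.1976 0.5929 0.2313] yaw_y 71.6 q6 -0.18 F [ 0.1 -0.8 -0.2] gap 85.5 gf 0.0 tilt 0.0
shift [-606.2 -606.3   81.3] turn 103.6
```

Emit:
{"name": "step_arm", "arguments": {
  "targets": "-606 -606 81 104;-606 -606 81 104;-606 -606 81 104;-606 -606 81 104;-606 -606 81 104;-606 -606 81 104;-606 -606 81 104;-606 -606 81 104;-606 -606 81 104;-606 -606 81 104;-606 -606 81 104;-606 -606 81 104",
  "gripper": 0
}}

```text
t: 2.25
tcp_pos: [0.4657, 0.0566, 0.175]
tool_rot: [0.874, 0.485, 0.0, 0.0]
force: [0.6, -0.0, -0.2]
finger_gap: 1.002
gripper_force: 0.0
```

```bash
python3 -c "
from h import *
go(.581,-.174,.15,-32)"
```

```text
t 2.25 tcp [0.4657 0.0566 0.175 ] yaw_y -32.0 q6 0.44 F [ 0.6 -0.  -0.2] gap 85.2 gf 0.0 tilt 0.06
shift [-134.6  219.8   25.1] turn 0.0
```

Emit:
{"name": "step_arm", "arguments": {
  "targets": "-135 220 25 0;-135 220 25 0;-135 220 25 0;-135 220 25 0;-135 220 25 0;-135 220 25 0;-135 220 25 0;-135 220 25 0"
}}

```text
t: 3.05
tcp_pos: [0.5804, -0.1703, 0.1495]
tool_rot: [0.873, 0.488, -0.0, -0.001]
force: [0.6, 0.2, 0.2]
finger_gap: 0.998
gripper_force: 0.0
```

Run:
```python
from h import *
t=manip.snapshot("top");s=manip.snapshot("scene")
f=lambda im,c,r:cv2.resize(im[r:r+72,c:c+96,::-1],(400,300),interpolation=cv2.INTER_CUBIC)
cv2.imwrite("pics/c2.png",np.hstack([f(t,270,150),f(s,160,150)]))
go(.581,-.174,.014,-32)
```

```text
t 3.15 tcp [ 0.5804 -0.1696  0.1499] yaw_y -31.5 q6 0.08 F [-0.4  0.5 -0.5] gap 85.1 gf 0.0 tilt 0.11
shift [ -3.5   3.1 135.9] turn 0.5
```

View pics/c2.png

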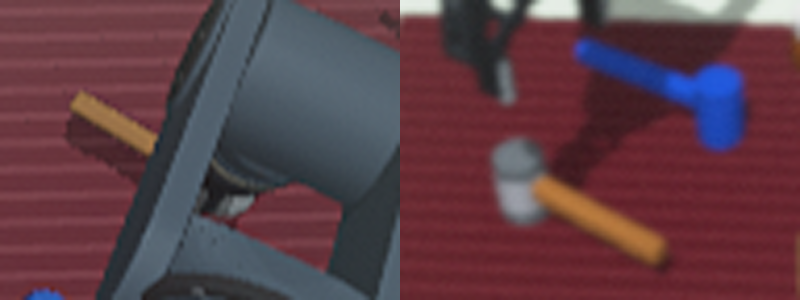

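The crop shows the gripper over the mallet, with the head at scene crop (520,180) and the handle free between the fingers. I'm going down.

Emit:
{"name": "step_arm", "arguments": {
  "targets": "-3 3 50 0;-3 3 90 0;-3 3 115 0;-3 3 128 0;-3 3 135 0;-3 3 135 0"
}}

```text
t: 3.75
tcp_pos: [0.5825, -0.175, 0.015]
tool_rot: [0.873, 0.488, -0.0, -0.0]
force: [0.3, 0.4, 0.3]
finger_gap: 1.005
gripper_force: 0.0
```

Emit:
{"name": "step_arm", "arguments": {
  "targets": "0 0 0 0;0 0 0 0;0 0 0 0;0 0 0 0;0 0 0 0;0 0 0 0",
  "gripper": 1,
  "squeeze": 120
}}

```text
t: 4.35
tcp_pos: [0.5824, -0.1758, 0.0156]
tool_rot: [0.873, 0.488, -0.0, 0.0]
force: [-1.4, 0.5, 5.4]
finger_gap: 0.161
gripper_force: 116.7
```

```bash
python3 -c "
from h import *
go(.581,-.174,.15,-32)"
```

```text
t 4.35 tcp [ 0.5824 -0.1758  0.0156] yaw_y -31.6 q6 0.07 F [-1.4  0.5  5.4] gap 13.7 gf 116.7 tilt 0.02
shift [   0.8   -2.1 -134.4] turn 0.4
```

Emit:
{"name": "step_arm", "arguments": {
  "targets": "0 0 -10 0;0 0 -30 0;0 0 -70 0;0 0 -110 0;0 0 -135 0;0 0 -135 0;0 0 -135 0"
}}

```text
t: 5.05
tcp_pos: [0.582, -0.1754, 0.1497]
tool_rot: [0.873, 0.488, -0.0, -0.0]
force: [-0.1, -0.1, -2.8]
finger_gap: 0.16
gripper_force: 117.0
```

Run:
```python
from h import *
s=manip.snapshot("scene")
cv2.imwrite("pics/c3.png",cv2.resize(s[110:230,130:290,::-1],(640,480),interpolation=cv2.INTER_CUBIC))
# target: head centre over pin (.611,.189), same yaw
go(.611+.0224,.189+.0325,.15,-31.6)
```

```text
t 5.1 tcp [ 0.5813 -0.1751  0.1485] yaw_y -31.6 q6 0.07 F [-1.3 -0.4 -2.1] gap 13.6 gf 117.0 tilt 0.17
shift [ 365.1 -163.2   -1. ] turn 0.0
```

View pics/c3.png

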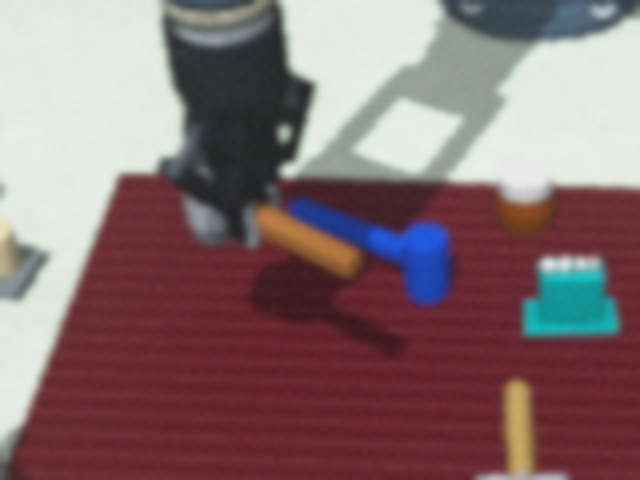

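The picture shows the mallet gripped and level, head at crop (205,215). Next I carry it over the pin.

Emit:
{"name": "step_arm", "arguments": {
  "targets": "365 -163 0 0;365 -163 0 0;365 -163 0 0;365 -163 0 0;365 -163 0 0;365 -163 0 0;365 -163 0 0;365 -163 0 0;365 -163 0 0;365 -163 0 0;365 -163 0 0;365 -163 0 0"
}}

```text
t: 6.3
tcp_pos: [0.6342, 0.2189, 0.1487]
tool_rot: [0.873, 0.487, -0.001, -0.0]
force: [-0.2, -0.2, -1.7]
finger_gap: 0.162
gripper_force: 117.0
```

Run:
```python
from h import *
s=manip.snapshot("scene");t=manip.snapshot("top")
f=lambda im,c,r:cv2.resize(im[r:r+75,c:c+100,::-1],(400,300),interpolation=cv2.INTER_CUBIC)
cv2.imwrite("pics/c4.png",np.hstack([f(t,150,150),f(s,280,140)]))
go(.611+.0224,.189+.0325,.075,-31.6)
```

```text
t 6.4 tcp [0.6347 0.219  0.1495] yaw_y -31.7 q6 0.72 F [ 0.  -0.2 -3.1] gap 13.9 gf 117.0 tilt 0.06
shift [ 1.5 -2.4 74.5] turn -0.1
```

View pics/c4.png

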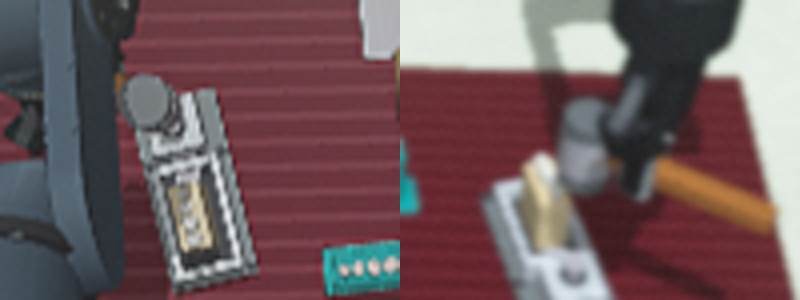

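The head top shows at top crop (148,102) and is parallax-shifted by its height. I'll check it numerically.

Run:
```python
from h import *
print(at_z("top",(186.6,175.1),.19), proj("top",np.array([.611,.189,.19])))
```

```text
[0.61207594 0.18185112 0.19      ] (np.float64(183.8816235363429), np.float64(175.55768746153842))
```

Emit:
{"name": "step_arm", "arguments": {
  "targets": "3 -2 30 0;3 -2 55 0;3 -2 70 0;3 -2 76 0;3 -2 80 0;3 -2 84 0"
}}

```text
t: 7.0
tcp_pos: [0.6356, 0.2242, 0.0669]
tool_rot: [0.873, 0.488, 0.001, 0.0]
force: [-1.7, 0.2, 2.2]
finger_gap: 0.162
gripper_force: 117.7
```

Emit:
{"name": "step_arm", "arguments": {
  "targets": "0 0 3 0;0 0 6 0;0 0 8 0;0 0 8 0"
}}

```text
t: 7.4
tcp_pos: [0.6356, 0.2242, 0.0586]
tool_rot: [0.873, 0.488, 0.001, 0.001]
force: [1.1, -0.9, 2.7]
finger_gap: 0.164
gripper_force: 117.8
```

```bash
python3 -c "
from h import *
go(.634,.223,.0535,-31.6)"
```

```text
t 7.4 tcp [0.6356 0.2242 0.0586] yaw_y -31.6 q6 0.72 F [ 1.1 -0.9  2.7] gap 14.0 gf 117.8 tilt 0.14
shift [-1.9 -0.7  5.1] turn 0.0
```

Contact force is about 5 to 6 N net, so it's pushing the pin. I'll carry on to the stop.

Emit:
{"name": "step_arm", "arguments": {
  "targets": "0 0 2 0;0 0 4 0;0 0 6 0;0 0 6 0;0 0 6 0"
}}

```text
t: 7.9
tcp_pos: [0.6357, 0.2244, 0.0533]
tool_rot: [0.873, 0.488, 0.001, 0.001]
force: [-0.4, 0.6, 9.7]
finger_gap: 0.16
gripper_force: 119.0
```

Emit:
{"name": "step_arm", "arguments": {
  "targets": "0 0 2 0;0 0 3 0;0 0 3 0;0 0 3 0"
}}

```text
t: 8.3
tcp_pos: [0.636, 0.2247, 0.0527]
tool_rot: [0.873, 0.488, 0.002, 0.001]
force: [-1.8, -0.1, 19.7]
finger_gap: 0.158
gripper_force: 120.4
```

The pin is firmly at its stop. I'm lifting and taking the mallet back to its old place.

Emit:
{"name": "step_arm", "arguments": {
  "targets": "0 0 -20 0;0 0 -60 0;0 0 -97 0;0 0 -97 0"
}}

```text
t: 8.7
tcp_pos: [0.6376, 0.2253, 0.1505]
tool_rot: [0.873, 0.488, 0.005, 0.001]
force: [1.9, 0.4, -2.0]
finger_gap: 0.164
gripper_force: 117.5
```

Run:
```python
from h import *
go(.5824,-.1758,.15,-31.6)
```

```text
t 8.7 tcp [0.6376 0.2253 0.1505] yaw_y -31.6 q6 0.72 F [ 1.9  0.4 -2. ] gap 14.0 gf 117.5 tilt 0.55
shift [-370.6  163.    -1. ] turn 0.0
```

Emit:
{"name": "step_arm", "arguments": {
  "targets": "-370 163 0 0;-370 163 0 0;-370 163 0 0;-370 163 0 0;-370 163 0 0;-370 163 0 0;-370 163 0 0;-370 163 0 0;-370 163 0 0;-370 163 0 0;-370 163 0 0;-370 163 0 0"
}}

```text
t: 9.9
tcp_pos: [0.5793, -0.1742, 0.145]
tool_rot: [0.872, 0.489, -0.0, -0.001]
force: [-0.4, 0.3, -2.5]
finger_gap: 0.159
gripper_force: 117.3
```

Run:
```python
from h import *
s=manip.snapshot("scene"); f=lambda im,c,r:cv2.resize(im[r:r+75,c:c+100,::-1],(400,300),interpolation=cv2.INTER_CUBIC)
cv2.imwrite("pics/c5.png",np.hstack([f(s,150,130),f(s,270,150)]))
go(.5824,-.1758,.016,-31.6)
```

```text
t 9.95 tcp [ 0.5795 -0.1742  0.1453] yaw_y -31.4 q6 0.07 F [ 0.3 -0.2 -2.7] gap 13.7 gf 117.3 tilt 0.1
shift [1.000e-01 3.500e+00 1.293e+02] turn 0.2
```

View pics/c5.png

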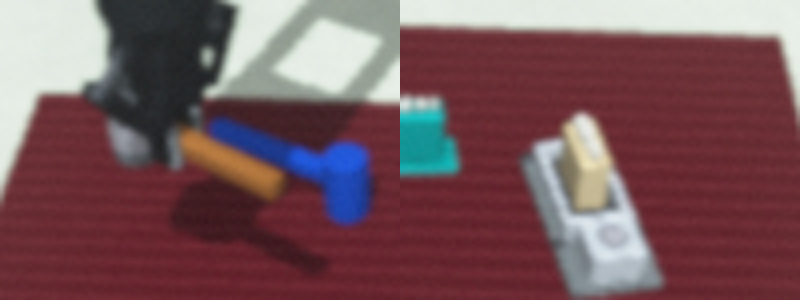

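The mallet is still level (left), and the pin is flush with the block (right, at crop (612,235)). I'm setting the mallet down.

Emit:
{"name": "step_arm", "arguments": {
  "targets": "0 3 50 0;0 3 90 0;0 3 118 0;0 3 124 0;0 3 127 0;0 3 129 0;0 3 130 0;0 3 130 0"
}}

```text
t: 10.75
tcp_pos: [0.5832, -0.1783, 0.0173]
tool_rot: [0.873, 0.488, 0.001, 0.001]
force: [-0.3, -0.6, -3.0]
finger_gap: 0.161
gripper_force: 117.2
```

Emit:
{"name": "step_arm", "arguments": {
  "targets": "0 0 0 0;0 0 0 0;0 0 0 0;0 0 0 0;0 0 0 0;0 0 0 0;0 0 0 0",
  "gripper": 0
}}

```text
t: 11.45
tcp_pos: [0.5823, -0.1779, 0.0158]
tool_rot: [0.873, 0.488, -0.0, -0.0]
force: [-0.5, 0.8, 0.2]
finger_gap: 1.001
gripper_force: 0.0
```

Emit:
{"name": "step_arm", "arguments": {
  "targets": "0 0 -10 0;0 0 -40 0;0 0 -80 0;0 0 -130 0;0 0 -180 0;0 0 -180 0"
}}

```text
t: 12.05
tcp_pos: [0.587, -0.1801, 0.2046]
tool_rot: [0.873, 0.488, 0.005, 0.007]
force: [2.2, -0.9, -0.8]
finger_gap: 0.999
gripper_force: 0.0
```

Run:
```python
from h import *
go(.540,.1736,.15,-77)
```

```text
t 12.05 tcp [ 0.587  -0.1801  0.2046] yaw_y -31.6 q6 0.07 F [ 2.2 -0.9 -0.8] gap 84.9 gf 0.0 tilt 0.98
shift [ 276.8 -226.    51.1] turn 45.4
```

Emit:
{"name": "step_arm", "arguments": {
  "targets": "277 -226 40 45;277 -226 40 45;277 -226 40 45;277 -226 40 45;277 -226 40 45;277 -226 40 45;277 -226 40 45;277 -226 40 45;277 -226 40 45;277 -226 40 45;277 -226 40 45"
}}

```text
t: 13.15
tcp_pos: [0.5351, 0.1753, 0.156]
tool_rot: [0.993, 0.116, 0.0, 0.0]
force: [0.0, -0.0, 0.8]
finger_gap: 1.002
gripper_force: 0.0
```

Run:
```python
from h import *
t=manip.snapshot("top");s=manip.snapshot("scene"); f=lambda im,c,r:cv2.resize(im[r:r+75,c:c+100,::-1],(400,300),interpolation=cv2.INTER_CUBIC)
cv2.imwrite("pics/c6.png",np.vstack([np.hstack([f(t,150,150),f(s,260,140)]),np.hstack([f(s,150,150),f(t,280,150)])]))
go(.544,.1745,.032,-77)
```

```text
t 13.25 tcp [0.5352 0.175  0.156 ] yaw_y -76.7 q6 1.46 F [0.1 0.3 0.6] gap 84.7 gf 0.0 tilt 0.02
shift [  8.4   2.5 124. ] turn 0.3
```

View pics/c6.png

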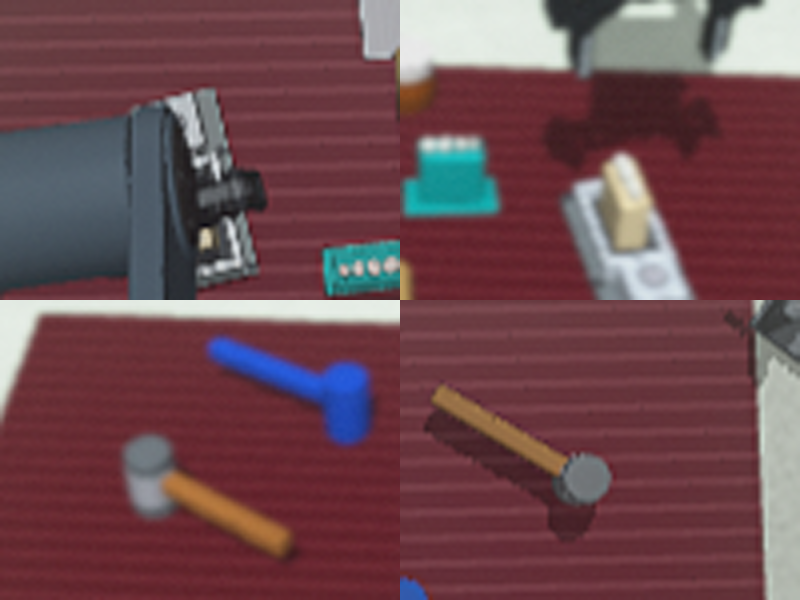

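The mallet stands back on the mat (bottom crops). The cast is in the jig with its teeth at top-right crop (625,170), clear between the fingers. I'm going down and gripping.

Emit:
{"name": "step_arm", "arguments": {
  "targets": "8 2 40 0;8 2 80 0;8 2 105 0;8 2 118 0;8 2 124 0;8 2 124 0;8 2 124 0"
}}

```text
t: 13.95
tcp_pos: [0.5441, 0.1762, 0.033]
tool_rot: [0.993, 0.117, 0.001, 0.0]
force: [0.4, -0.2, -0.2]
finger_gap: 0.999
gripper_force: 0.0
```

Emit:
{"name": "step_arm", "arguments": {
  "targets": "0 0 0 0;0 0 0 0;0 0 0 0;0 0 0 0;0 0 0 0;0 0 0 0",
  "gripper": 1,
  "squeeze": 30
}}

```text
t: 14.55
tcp_pos: [0.5434, 0.1764, 0.0323]
tool_rot: [0.993, 0.117, 0.0, 0.0]
force: [-0.1, -0.1, 4.0]
finger_gap: 0.278
gripper_force: 30.3
```

Run:
```python
from h import *
go(.544,.1745,.048,-77)
```

```text
t 14.55 tcp [0.5434 0.1764 0.0323] yaw_y -76.6 q6 1.45 F [-0.1 -0.1  4. ] gap 23.7 gf 30.3 tilt 0.05
shift [  0.2   2.  -15.7] turn 0.4
```

Gripped, with a gap of 23.7 mm and no side load. The tool can't pitch, so I'll pivot the cast between the pads. I raise it until the plate's far end just overlaps the well rim, then push that end against the rim along an arc.

Emit:
{"name": "step_arm", "arguments": {
  "targets": "0 0 -3 0;0 0 -7 0;0 0 -11 0;0 0 -14 0;0 0 -14 0;0 0 -14 0"
}}

```text
t: 15.15
tcp_pos: [0.543, 0.1763, 0.0459]
tool_rot: [0.993, 0.117, 0.0, -0.0]
force: [0.0, -0.1, -1.3]
finger_gap: 0.273
gripper_force: 29.6
```

Emit:
{"name": "step_arm", "arguments": {
  "targets": "-2 0 0 0;-5 0 -2.5 0;-8 0 -5 0;-11 0 -7 0;-14 0 -8.5 0;-14 0 -8.5 0"
}}

```text
t: 15.75
tcp_pos: [0.5327, 0.1735, 0.0554]
tool_rot: [0.993, 0.117, 0.004, -0.0]
force: [4.5, 2.0, -2.0]
finger_gap: 0.272
gripper_force: 29.7
```

Run:
```python
from h import *
s=manip.snapshot("scene")
cv2.imwrite("pics/c7.png",cv2.resize(s[150:240,260:380,::-1],(800,600),interpolation=cv2.INTER_CUBIC))
go(.544,.1745,.048,-77)
```

```text
t 15.8 tcp [0.5328 0.1735 0.0554] yaw_y -76.6 q6 1.45 F [ 5.5  1.3 -0.7] gap 23.6 gf 29.8 tilt 0.46
shift [11.1  1.6  7.5] turn 0.4
```

View pics/c7.png

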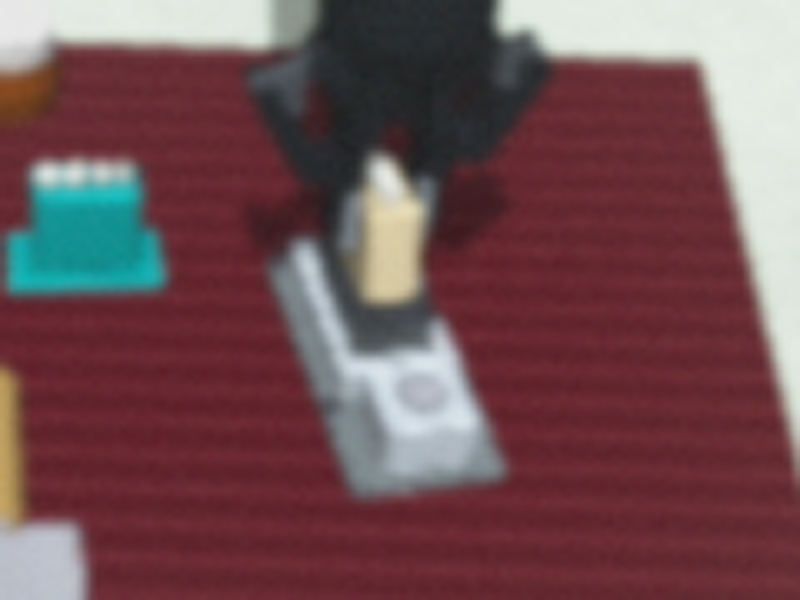

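The cast is up and presses the rim with about 5.5 N. In the view its front plate edge is at (390,330), tilting slightly. I'll ease the grip to 20 N and continue the arc.

Emit:
{"name": "step_arm", "arguments": {
  "targets": "-2 0 -1 0;-5 0 -2.5 0;-8 0 -4 0;-11 0 -5 0;-13 0 -5.5 0;-13 0 -5.5 0",
  "squeeze": 20
}}

```text
t: 16.4
tcp_pos: [0.5203, 0.1705, 0.0609]
tool_rot: [0.993, 0.117, 0.004, -0.0]
force: [5.8, 1.0, -1.8]
finger_gap: 0.272
gripper_force: 29.8
```

Run:
```python
from h import *
go(.544,.1745,.048,-77)
```

```text
t 16.4 tcp [0.5203 0.1705 0.0609] yaw_y -76.6 q6 1.45 F [ 5.8  1.  -1.8] gap 23.1 gf 29.8 tilt 0.48
shift [23.9  1.6 13.1] turn 0.4
```

Force is steady at 5.8 N while it moves, so the cast is pivoting, by an estimated 26°. I continue.

Emit:
{"name": "step_arm", "arguments": {
  "targets": "-3 0 -0.7 0;-6 0 -1.4 0;-9 0 -1.9 0;-12 0 -2.3 0;-15 0 -2.5 0;-18 0 -2.5 0;-20 0 -2.5 0;-20 0 -2.5 0"
}}

```text
t: 17.2
tcp_pos: [0.5013, 0.1659, 0.0636]
tool_rot: [0.993, 0.117, 0.005, -0.0]
force: [5.2, 0.9, 0.1]
finger_gap: 0.272
gripper_force: 30.7
```

Run:
```python
from h import *
s=manip.snapshot("scene")
cv2.imwrite("pics/c8.png",cv2.resize(s[150:240,260:380,::-1],(800,600),interpolation=cv2.INTER_CUBIC))
go(.544,.1745,.048,-77)
```

```text
t 17.25 tcp [0.5013 0.1659 0.0636] yaw_y -76.6 q6 1.44 F [ 4.5  1.4 -0.2] gap 23.7 gf 30.7 tilt 0.53
shift [43.4  1.5 16. ] turn 0.4
```

View pics/c8.png

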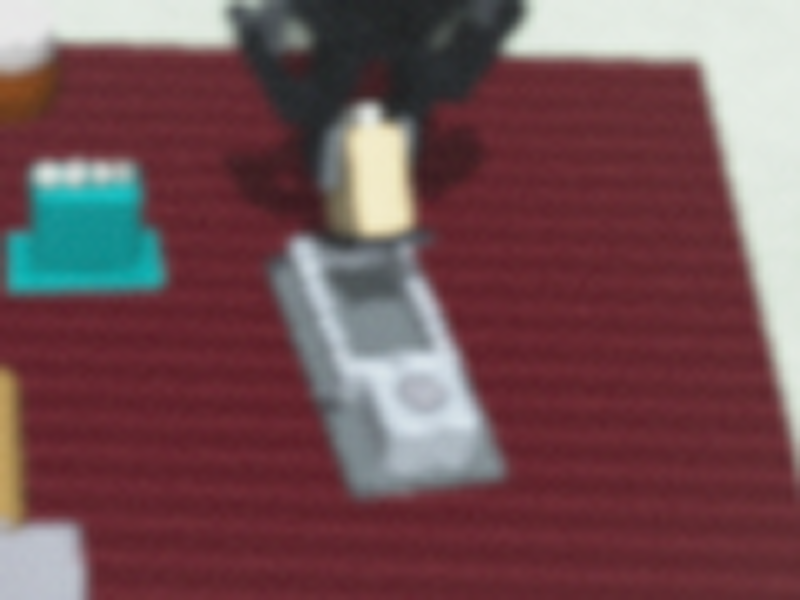

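The plate is now edge-on to the camera (line at (375,237)), whose view falls at about 42°, so the tilt is about 42°. I firm up the grip and lift.

Emit:
{"name": "step_arm", "arguments": {
  "targets": "0 0 0 0;0 0 0 0;0 0 0 0",
  "gripper": 1,
  "squeeze": 80
}}

```text
t: 17.55
tcp_pos: [0.5014, 0.1659, 0.0637]
tool_rot: [0.993, 0.117, 0.005, -0.0]
force: [5.4, 1.8, 0.7]
finger_gap: 0.266
gripper_force: 78.7
```

Emit:
{"name": "step_arm", "arguments": {
  "targets": "2 0 -10 0;4 0 -30 0;4 0 -60 0;4 0 -90 0;4 0 -120 0;4 0 -145 0;4 0 -160 0;4 0 -160 0;4 0 -160 0;4 0 -160 0;4 0 -160 0"
}}

```text
t: 18.65
tcp_pos: [0.5001, 0.1661, 0.221]
tool_rot: [0.993, 0.117, -0.002, 0.0]
force: [-0.1, 0.9, -1.6]
finger_gap: 0.264
gripper_force: 78.4
```

Run:
```python
from h import *
s=manip.snapshot("scene");t=manip.snapshot("top")
f=lambda im,c,r:cv2.resize(im[r:r+100,c:c+100,::-1],(400,400),interpolation=cv2.INTER_CUBIC)
cv2.imwrite("pics/c9.png",np.hstack([f(s,260,90),f(t,150,150)]))
go(.544,.1745,.2,-77)
for n in("scene","top"):
  for r in manip.mark_of(n,"cast"): print(n,r["position"],r["p"])
```

```text
t 18.75 tcp [0.5005 0.1662 0.2213] yaw_y -76.6 q6 1.44 F [ 0.2  0.4 -1.8] gap 22.9 gf 78.4 tilt 0.14
shift [44.3  2.  21.2] turn 0.4
scene [271.2, 192.1] 0.86
scene [320.3, 146.0] 0.74
top [241.8, 216.9] 0.51
top [107.7, 237.5] 0.27
```

View pics/c9.png

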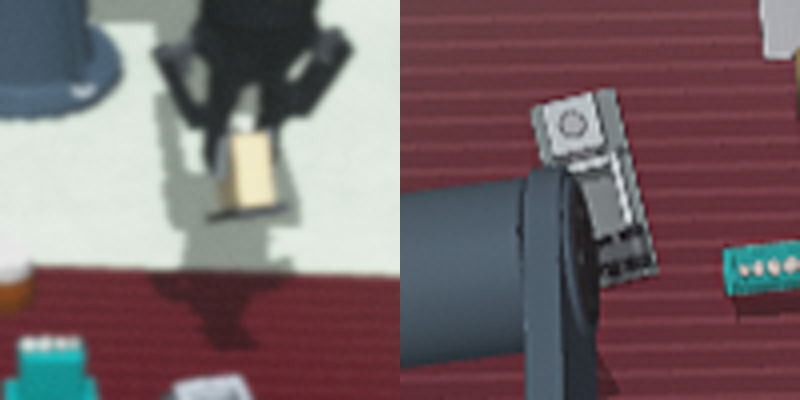

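The crop shows the cast firmly held at (245,170), plate nearly edge-on at (248,212) with its dark underside just showing. The line of sight there falls at about 36°, so the tilt is a little over that, around 40°. It's clear of the jig, about 20 cm up. I'm handing in.

```bash
python3 -c "
from station import manip
print(manip.sign_off())"
```

```text
the job is handed in; nothing more can be done
None
```

Handed in: the pin is driven to its stop with the mallet, the mallet stands back on the bench, and the cast is held still at roughly 40° (judged from the camera view), pin end up, about 20 cm above the bench; the hand-in gave no verdict.

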